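# Next face to the stop, cover held for the reading

### The job

Turn the grooved mortar block a quarter turn so that its grooved face sits flat against the upright of the bent bracket, standing on the base plate about midway along the bracket, and let go of it. Then lift the sprung dust cover of the gauge by its handle to 45 degrees open (the long mark on the quadrant) and finish while still holding it there, steady, so the dial can be read. Leave the block against the bracket and do not disturb the weight, the tin or the rubber stopper.

Things in the scene. Friction and masses are not known exactly. Their poses are not given: they have to be found in the camera images.
- comparator: Fixed measuring stand: steel plate 170 (x) x 300 (y) x 8 mm. Origin: centre of its underside, on the bench; x to its rear, y left, z up; yaw varies. Left: bent bracket. Right: grey open-topped gauge housing (x -15 to 85, y -140 to -20, top z 90 mm), white dial inside, hinged cover on top. At y -147 a wire quadrant, radius 85, about the hinge: marks at 15, 30, 45 (much the longest), 60 degrees.
- stop (a point): Bent aluminium bracket: the point at the foot of the middle of its upright's front face, at plate-top height (comparator frame [45, 85, 8] mm). Axes as the comparator: the face looks to -x. The upright is 80 mm wide (y), 5 mm thick and rises 46 mm above the plate; foot and ribs lie behind it.
- block: Loose grey mortar block, 44 x 44 mm, 60 mm tall, about 0.27 kg, standing on the plate in front of the bracket. Origin: centre of its underside; z up. Its +x side is the grooved face: a groove 14 mm wide and 8 mm deep down its middle, top to bottom. The other sides are plain. At the start the grooved face points to the left (comparator +y), up to 30 degrees off.
- grooved_face (a point): Centre of the block's grooved face, at the level of the face (not the groove's bottom): block frame [22, 0, 30] mm. Axes as the block.
- cover (a joint): Opening angle of the aluminium dust cover, rad: 0 shut (start), 0.785 = 45 degrees, stop at 1.3. The cover (104 mm deep, 124 wide, 4 thick) is hinged along the housing's rear top edge; its front rises as it opens. A spring and its weight close it; about 2 to 5 N upward at the handle lifts it, and it falls shut when let go.
- cover_hinge (a point): Middle of the cover's hinge line, which runs along comparator y (comparator frame [85, -80, 92] mm). Fixed, axes as the comparator.
- cover_bar (a point): Middle of the cover's handle: a round steel bar 10 mm thick along y, 84 mm clear between its two side arms, a clear gap of 40 mm between bar and cover's front edge. Moves with the cover; when shut, 150 mm ahead of the hinge and 10 mm above it. The bar can turn between the fingers as the cover rises. Axes as the cover.
- weight: Bystander: loose brass weight, 35 mm wide, 48 mm tall, left of the base plate. Origin: centre of its underside.
- tin: Bystander: loose round aluminium sample tin, 66 mm wide, 40 mm tall, right of the base plate. Origin: centre of its underside.
- rubber_stopper: Bystander: loose rubber stopper, 38 mm wide, 28 mm tall, left of the base plate. Origin: centre of its underside.
Mind the look-alikes: they are no part of the job. What is shaped like the block but green is not meant.

How it is judged (in metres and radians):
On the way:
1. the block stands let go with its grooved face flat against the bracket, the cover still shut (x of grooved_face in the frame of stop between -0.003 and 0.003 m and y of grooved_face in the frame of stop between -0.02 and 0.02 m and z of grooved_face in the frame of stop between 0.026 and 0.034 m and angle between the x axis of block and the x axis of comparator, either way round below 0.08 rad and angle between block's own z axis and vertical below 0.06 rad and contact force between the fingers and block below 0.1 N and value of joint cover below 0.08 rad), for 0.3 s.
At the end, for the whole second after the job is handed in: The fingers hold the cover still at 40 to 50 degrees, nothing else props it; the block stands untouched, grooved face within 3 mm of the upright, square within 4.5 degrees, within 20 mm of its middle; weight, tin and stopper not moved over 15 mm (x of grooved_face in the frame of stop between -0.003 and 0.003 m and y of grooved_face in the frame of stop between -0.02 and 0.02 m and z of grooved_face in the frame of stop between 0.026 and 0.034 m and angle between the x axis of block and the x axis of comparator, either way round below 0.08 rad and angle between block's own z axis and vertical below 0.06 rad and contact force between each of the fingers, cover and block below 0.1 N and value of joint cover between 0.698 and 0.873 rad and velocity of joint cover between -0.1 and 0.1 rad/s and contact force between the fingers and cover above 0.5 N and contact force between cover and weight below 0.1 N and contact force between cover and tin below 0.1 N and contact force between cover and rubber_stopper below 0.1 N and linear speed of block below 0.02 m/s); the arm keeps its last pose, push and grip.
It fails at once if the weight, the tin or the rubber stopper is moved by more than 15 mm (distance of any of weight, tin, rubber_stopper from where it was at the start of the episode above 0.015 m).
It also fails if it takes over 54 s, if anything falls off the work surface, if the arm or the gripper's body presses on something with over 40 N, if the wrist force passes 120 N, or if a joint passes its speed limit or range.

### The arm

A 6-joint arm with a two-finger parallel gripper is mounted at the origin on a cart in front of the work surface, level with it; the furniture and walls round the work are solid. World frame = base frame: x ahead of the robot, y to its left, z up, the work surface at z = 0. Lengths are in mm, angles in degrees, forces in N, time in s.
With the tool pointing down it reaches from about 375 to 925 mm from the base axis. Payload 5.7 kg.
Tool frame: the origin (TCP) lies at the very end of the fingers, on their centre line; the grasp point (between the pads) lies 19 mm behind it; z points along the fingers, y is the direction in which the jaws open and shut (so a half turn about z gives the same grasp; the last joint's range is limited). The gripper opens to 85 mm and grips with 20 to 120 N. Pads are 22 mm wide; open, the fingers measure 114 mm over their backs; the gripper's body (76 mm by 85 mm) begins 54 mm behind the grasp point. The pads swing forward as they close: fully open they stand 13 mm farther back than shut.
Start: joints at [67.03, 20.558, 86.54, -0, 72.909, -6.595], TCP at [169.148, 575.632, 231.267] pointing down, gripper open.
Joint ranges: [-170.27, 170.27], [-57.76, 135], [12.27, 136.19], [-55.21, 235.2], [11.17, 155.16], [-170.74, 170.74]. Speed limits (degrees/s): [136.94, 136.94, 180, 180, 180, 180].

### API

Orientations are given as [roll, pitch, yaw] about the fixed x, y, z axes, in that order (R = Rz(yaw) Ry(pitch) Rx(roll)).
In Python, from bench import robot gives the robot as it stands.
- The arm moves only by the shell command python3 -m inch 'ROWS' [OPENING] [FORCE]. ROWS is JSON, a list of rows, each a list of 2 entries, a list of its own where there are three numbers: the shift along the tool's x, y, z as a fraction of full scale, then the turn, a rotation vector about the tool's x, y, z as a fraction of full scale. A call has exactly 5 rows; each row is the pose to reach, as a shift and turn from the pose commanded when the call began, along the tool's axes at that moment, turning the shorter way round; what a row does not reach only later rows make up. Full scale, the value 1, is 0.4 m for a shift and 180 degrees for a turn. A row lasts 1/10 s, in which the tool goes at most 50 mm and 8.59 degrees, less where a joint would pass 70% of its speed; a pose out of reach is approached as far as the arm can. A call with a number of a shift or a turn outside -1 to 1 is refused whole. A call with a gripper value outside its range is refused whole. OPENING is the opening, from 0 (shut) to 1 (fully open), set as the call begins (- or left out, the last holds). The fingers move at their own pace and stop on an object; FORCE is the grip in N (left out, the last holds). Time passes only in rows, so rows that repeat a pose let the fingers close, or fill a call up. It gives the time, the measured TCP pose, the force and the opening at its end, in the units of the state.
- robot.get_state(): the state, without advancing time (a new reading comes with each control period).
- robot.read_camera(name): name is "scene" or "side" or "wrist"; returns the picture (480x640x3 uint8, red, green, blue); there is no depth.
- robot.camera_params(name): a dict with "fx", "fy", "cx", "cy" (pixels), "extrinsics" (4x4, takes a point from camera to world coordinates); the wrist camera has in their place "mount" (4x4, takes a point from camera to tool coordinates, whose origin is the TCP and whose axes are the flange's). Camera axes: x right, y down, z forward; pixel columns grow to the right and rows downward; lengths in mm; the calibration is good to about 2 mm. A picture is of the moment at which its call begins: read the wrist's pose just before it. camera_params takes no time and is no camera call.
- robot.close_job(): hands the job in, once; it reports no verdict.
The state is a dict: "t": time; "joints": joint angles; "qvel": joint speeds; "tau": joint torques, N m; "eef_pos": TCP position; "tcp_rot": TCP orientation; "force": force on the tool from outside, world axes, zero at the start; "ft_torque": the same for the moment, N m; "width": opening from 0.0 (shut) to 1.0 (fully open).
Only numpy, scipy, OpenCV 4.12 (cv2) and the standard library are available. Lean on these libraries where they do the work, as an engineer would, in place of code of your own. Each camera call takes 0.05 s, during which the arm holds its last target. There are 200 camera calls.

## Working session

There is one attempt and no reset: what is moved stays moved. The work goes in short steps, Python scripts to look and compute and a shell command to move; the robot and the scene stay as the last step left them, time stands still between calls to the robot, and variables do not carry over. Pictures are saved under pics/ and viewed, about 8 in all and at most 12, crops included, and the job is handed in when it is done.

```bash
mkdir -p pics
python3 - <<'E'
from bench import robot
import cv2,numpy as np
for n in ("scene","side"):
    im=robot.read_camera(n); cv2.imwrite(f"pics/{n}0.png",im[:,:,::-1])
    p=robot.camera_params(n); print(n,{k:(np.round(v,3).tolist() if k=="extrinsics" else v) for k,v in p.items()})
print(robot.camera_params("wrist")); print(robot.get_state())
E
```

```text
scene {'fx': 472.27610277413015, 'fy': 472.27610277413015, 'cx': 312.72649605520627, 'cy': 240.8051782306706, 'extrinsics': [[-0.517, -0.356, 0.778, -335.811], [-0.856, 0.239, -0.459, 546.734], [-0.023, -0.903, -0.429, 562.514], [0.0, 0.0, 0.0, 1.0]]}
side {'fx': 463.1798343472879, 'fy': 463.1798343472879, 'cx': 321.0168625287509, 'cy': 236.391502255519, 'extrinsics': [[0.938, -0.222, 0.268, 297.807], [-0.347, -0.556, 0.755, -592.606], [-0.019, -0.801, -0.598, 612.283], [0.0, 0.0, 0.0, 1.0]]}
{'fx': 346.3938600531648, 'fy': 346.3938600531648, 'cx': 325.37452102887727, 'cy': 235.40344515701568, 'mount': array([[ 5.13448383e-04, -9.66300286e-01, -2.57416966e-01,
         6.53577777e+01],
       [ 9.99999848e-01,  5.47541251e-04, -6.07611940e-05,
         4.33112719e-01],
       [ 1.99659967e-04, -2.57416896e-01,  9.66300420e-01,
        -1.42566201e+02],
       [ 0.00000000e+00,  0.00000000e+00,  0.00000000e+00,
         1.00000000e+00]])}
{'t': 0.1, 'joints': array([ 6.70320626e+01,  2.05936227e+01,  8.65941468e+01, -9.75088756e-04,
        7.29084306e+01, -6.59435217e+00]), 'qvel': array([-0.10209633, -0.14848269, -0.16013455, -0.06799972, -0.06038237,
       -0.11416241]), 'tau': array([ 6.47860652e-04, -5.28651774e+01, -2.79349422e+01, -1.12312131e-05,
        5.07711302e-03, -1.88139158e-07]), 'eef_pos': array([168.90290356, 575.08357446, 230.530534  ]), 'tcp_rot': array([-1.79904329e+02, -1.01221611e-02,  1.63626694e+02]), 'force': array([ 0.16329433,  0.60029116, -0.69808958]), 'ft_torque': array([-0.02785528,  0.01399452,  0.02332801]), 'width': 1.0029454145997365}
```

View pics/scene0.png

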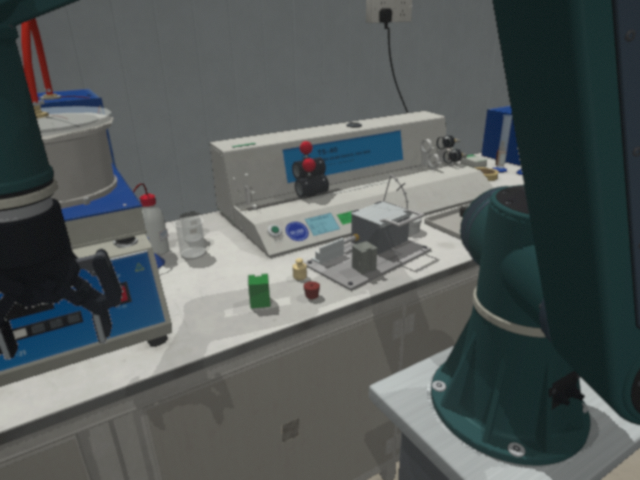

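View pics/side0.png

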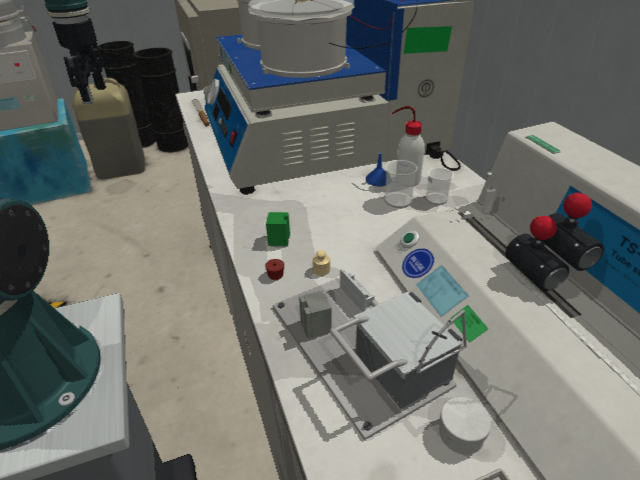

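The scene view shows the comparator at about (370,250). The side view shows the plate corners near (276,303), (367,432), (455,388) and (345,270), the block top at (315,300), the cover bar running from (338,325) to (378,372), the weight at (321,263), the stopper at (275,269) and the tin at (466,422). I'll cast rays to get a coarse pose.

```bash
cat > h.py <<'E'
from bench import robot
import cv2,numpy as np
from scipy.spatial.transform import Rotation as R
def cam(n,st=None):
    p=robot.camera_params(n)
    K=np.array([[p["fx"],0,p["cx"]],[0,p["fy"],p["cy"]],[0,0,1.]])
    if n!="wrist": return K,np.array(p["extrinsics"])
    T=np.eye(4); T[:3,:3]=R.from_euler("xyz",st["tcp_rot"],degrees=True).as_matrix(); T[:3,3]=st["eef_pos"]
    return K,T@np.array(p["mount"])
def onplane(uv,z,KE):
    K,E=KE; d=E[:3,:3]@np.linalg.solve(K,[uv[0],uv[1],1]); o=E[:3,3]
    return o+d*(z-o[2])/d[2]
def proj(P,KE):
    K,E=KE; c=K@(E[:3,:3].T@(np.asarray(P,float)-E[:3,3])); return c[:2]/c[2]
def plan(target_pos,target_R,st=None,cmd=None):
    """shift and rotvec (full-scale units) from pose to target"""
    st=st or robot.get_state()
    R0=R.from_euler("xyz",st["tcp_rot"],degrees=True) if cmd is None else cmd[1]
    p0=st["eef_pos"] if cmd is None else cmd[0]
    s=R0.inv().apply(np.asarray(target_pos)-p0)/400
    w=(R0.inv()*target_R).as_rotvec()/np.pi
    return np.round(s,4),np.round(w,4)
E
python3 - <<'E'
from h import *
S=cam("side")
for n,uv,z in [("LF",(276,303),8),("RF",(367,432),8),("RR",(455,388),8),("LR",(345,270),8),("block",(315,300),68),("barL",(338,325),102),("barR",(378,372),102),("weight",(321,273),0),("stop",(275,276),0),("tin",(466,422),30),("green",(278,243),0)]:
    print(n,onplane(uv,z,S).round())
E
```

```text
LF [421.   9.   8.]
RF [ 470. -280.    8.]
RR [ 623. -263.    8.]
LR [574.  48.   8.]
block [471. -67.  68.]
barL [ 474. -161.  102.]
barR [ 492. -257.  102.]
weight [529.  66.   0.]
stop [441.  91.   0.]
tin [ 595. -326.   30.]
green [477. 192.   0.]
```

Run:
```python
from h import *
st=robot.get_state()
print(plan([480,-120,350],R.from_euler("xyz",[180,0,100],degrees=True)))
print(plan([250,390,290],R.from_euler("xyz",[180,0,163.6],degrees=True)))
```

```text
(array([-1.236 , -1.4485, -0.2965]), array([-5.000e-04,  2.000e-04,  3.535e-01]))
(array([-0.3249, -0.387 , -0.1481]), array([-0.0005, -0.0001,  0.0001]))
```

```bash
A='[[[-0.062,-0.0724,-0.015],[0,0,0]],[[-0.124,-0.145,-0.03],[0,0,0]],[[-0.186,-0.217,-0.045],[0,0,0]],[[-0.248,-0.29,-0.06],[0,0,0]],[[-0.31,-0.362,-0.074],[0,0,0]]]' ; true
python3 -m inch '[[[-0.062,-0.0724,-0.015],[0,0,0]],[[-0.124,-0.145,-0.03],[0,0,0]],[[-0.186,-0.217,-0.045],[0,0,0]],[[-0.248,-0.29,-0.06],[0,0,0]],[[-0.31,-0.362,-0.074],[0,0,0]]]' 1 &&
python3 -m inch '[[[-0.062,-0.0724,-0.015],[0,0,0]],[[-0.124,-0.145,-0.03],[0,0,0]],[[-0.186,-0.217,-0.045],[0,0,0]],[[-0.248,-0.29,-0.06],[0,0,0]],[[-0.31,-0.362,-0.074],[0,0,0]]]' &&
python3 -m inch '[[[-0.062,-0.0724,-0.015],[0,0,0]],[[-0.124,-0.145,-0.03],[0,0,0]],[[-0.186,-0.217,-0.045],[0,0,0]],[[-0.248,-0.29,-0.06],[0,0,0]],[[-0.31,-0.362,-0.074],[0,0,0]]]' &&
python3 -m inch '[[[-0.062,-0.0724,-0.015],[0,0,0]],[[-0.124,-0.145,-0.03],[0,0,0]],[[-0.186,-0.217,-0.045],[0,0,0]],[[-0.248,-0.29,-0.06],[0,0,0]],[[-0.31,-0.362,-0.074],[0,0,0]]]' &&
python3 -m inch '[[[0,0,0],[0,0,0.035]],[[0,0,0],[0,0,0.07]],[[0,0,0],[0,0,0.105]],[[0,0,0],[0,0,0.14]],[[0,0,0],[0,0,0.177]]]' &&
python3 -m inch '[[[0,0,0],[0,0,0.044]],[[0,0,0],[0,0,0.088]],[[0,0,0],[0,0,0.132]],[[0,0,0],[0,0,0.177]],[[0,0,0],[0,0,0.177]]]'
python3 - <<'E'
from h import *
st=robot.get_state(); im=robot.read_camera("wrist")
np.save("w1.npy",im); import pickle; pickle.dump(st,open("w1.pkl","wb"))
cv2.imwrite("pics/w1.png",im[:,:,::-1]); print(st["eef_pos"],st["tcp_rot"],st["joints"])
E
```

```text
t: 0.6
eef_pos: [247.4, 400.1, 260.8]
tcp_rot: [-180.0, -0.0, 163.7]
force: [0.7, 0.0, 0.3]
width: 1.0
t: 1.1
eef_pos: [325.5, 226.3, 290.6]
tcp_rot: [-180.0, -0.0, 163.6]
force: [0.6, 0.0, -0.0]
width: 0.998
t: 1.6
eef_pos: [403.6, 52.4, 320.2]
tcp_rot: [-180.0, -0.0, 163.6]
force: [-0.5, 0.8, 0.0]
width: 0.999
t: 2.1
eef_pos: [481.9, -121.4, 349.7]
tcp_rot: [180.0, -0.0, 163.6]
force: [1.0, -0.2, -0.4]
width: 1.003
t: 2.6
eef_pos: [481.4, -119.9, 349.3]
tcp_rot: [-180.0, -0.1, 131.5]
force: [-0.0, -0.3, 1.7]
width: 1.0
t: 3.1
eef_pos: [481.4, -119.8, 349.3]
tcp_rot: [-180.0, -0.0, 99.8]
force: [0.3, -0.1, 0.6]
width: 1.005
[ 481.42100014 -119.77324212  349.32320341] [-1.79951905e+02 -2.18361886e-02  9.98334265e+01] [-2.19491848e+01  6.59339220e+00  8.86743792e+01 -6.79761329e-03
  8.47846127e+01 -3.17819994e+01]
```

View pics/w1.png

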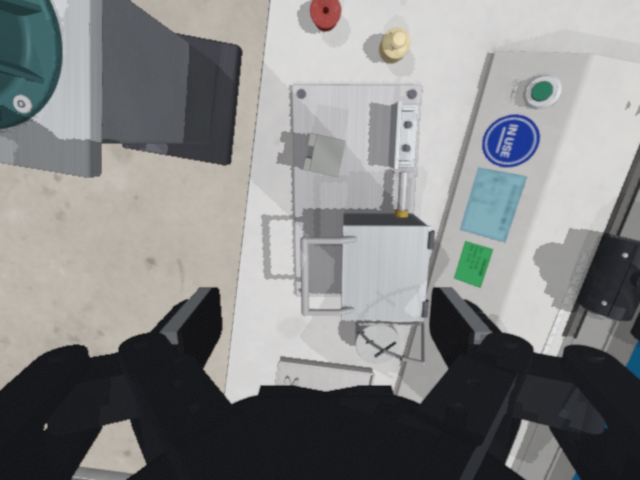

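The wrist view (up = comparator +y, right = +x) shows the plate's rear-left corner near (421,86), the front-left corner at (292,86), the upright's face at x≈397 and the bar at x≈305, v 238–315. I'll zoom in on the block to see the groove.

Run:
```python
from h import *
im=np.load("w1.npy")[70:230,280:440]
cv2.imwrite("pics/w1c.png",cv2.resize(im,(640,640),interpolation=cv2.INTER_CUBIC)[:600,:,::-1])
```

```text
(no output)
```

View pics/w1c.png

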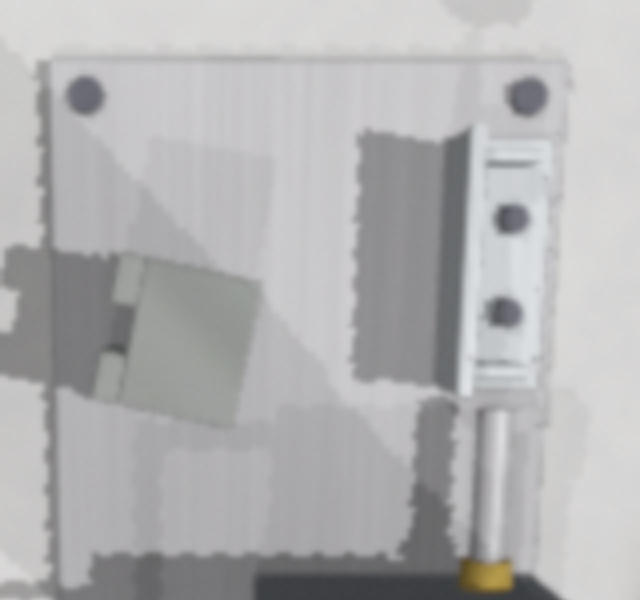

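The crop shows a block top of about 44 mm. What looks like a notch is on its image-left side (comparator -x), not the stated +y side. I'll check this in the other two views.

Run:
```python
from h import *
a=cv2.imread("pics/side0.png")[270:350,270:350]; b=cv2.imread("pics/scene0.png")[220:300,320:400]
f=lambda x:cv2.resize(x,(400,400),interpolation=cv2.INTER_CUBIC)
cv2.imwrite("pics/zoom.png",np.hstack([f(a),f(b)]))
```

```text
(no output)
```

View pics/zoom.png

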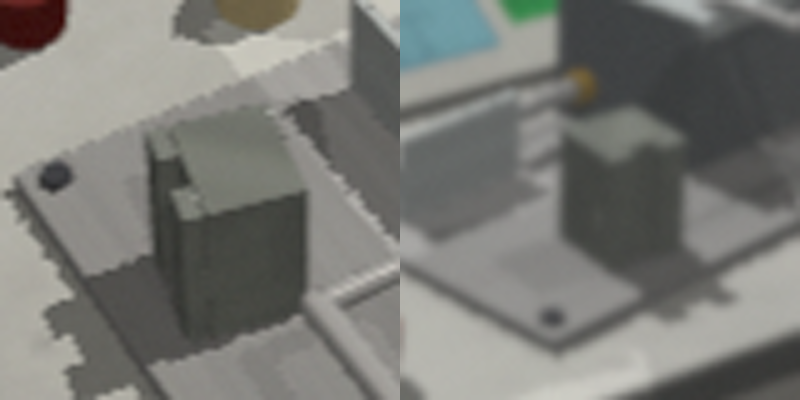

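All three views agree that the groove faces the comparator's front (-x), tilted about 12° toward +y, so the block needs close to a half turn. I'll go by the images and compute the poses.

Run:
```python
from h import *
import pickle
st=pickle.load(open("w1.pkl","rb")); W=cam("wrist",st); S=cam("side")
c=lambda u,v:(280+(u+.5)/4-.5,70+(v+.5)/4-.5)
def ang(a,b): d=b-a; return np.degrees(np.arctan2(d[1],d[0]))
a=onplane(c(473,125),54,W); b=onplane(c(458,395),54,W); print("upright top",a,b,np.linalg.norm(a-b),"yaw",ang(b,a)-90)
a=onplane(c(447,140),8,W); b=onplane(c(436,385),8,W); print("upright foot",a,b,"yaw",ang(b,a)-90)
a=onplane(c(48,60),8,W); b=onplane(c(63,585),8,W); print("plate front",a,b,"yaw",ang(b,a)-90)
r=onplane(c(568,60),8,W); print("plate back-left",r,np.linalg.norm(r-a),"yaw",ang(a,r))
Q=[onplane(c(*p),68,W) for p in [(122,252),(262,281),(235,428),(95,398)]]
print("block",np.round(Q,1),"ctr",np.mean(Q,0),"lens",[np.linalg.norm(Q[i]-Q[i-1]).round(1) for i in range(4)])
print("top edge",ang(Q[0],Q[1]),"bot",ang(Q[3],Q[2]),"left",ang(Q[3],Q[0])-90,"right",ang(Q[2],Q[1])-90)
z=lambda u,v:(270+(u+.5)/5-.5,270+(v+.5)/5-.5)
Q=[onplane(z(*p),68,S) for p in [(148,130),(255,105),(307,185),(180,218)]]
print("side block",np.round(Q,1),np.mean(Q,0))
for p in [(305,240),(305,313)]: print("bar",onplane(p,102,W))
```

```text
upright top [546.11227522   7.10356796  54.        ] [559.18449882 -70.54609716  54.        ] 78.74232358504311 yaw 9.556067739987796
upright foot [546.70469266   7.67834344   8.        ] [560.34141283 -70.15603651   8.        ] yaw 9.937461479181152
plate front [414.04923001   9.36378655   8.        ] [ 444.72619544 -161.28503489    8.        ] yaw 10.191022321135279
plate back-left [579.94492107  38.17285864   8.        ] 168.37857032782432 yaw 9.851608399258717
block [[450.1 -46.6  68. ]
 [492.1 -47.6  68. ]
 [492.  -91.2  68. ]
 [448.8 -89.7  68. ]] ctr [470.73963213 -68.79231879  68.        ] lens [np.float64(43.1), np.float64(42.0), np.float64(43.6), np.float64(43.2)]
top edge -1.3995883514503382 bot -2.086086139394644 left -1.6766824359799557 right -0.10968461552168662
side block [[449.6 -47.9  68. ]
 [487.2 -49.7  68. ]
 [489.9 -91.2  68. ]
 [446.6 -90.1  68. ]] [468.32921052 -69.70845688  68.        ]
bar [ 465.07356321 -167.18712032  102.        ]
bar [ 479.76141511 -259.97248165  102.        ]
```

```bash
python3 -m inch '[[[0.026,-0.0013,0.05],[0,0,-0.044]],[[0.052,-0.0026,0.1],[0,0,-0.088]],[[0.078,-0.004,0.15],[0,0,-0.132]],[[0.104,-0.005,0.2],[0,0,-0.176]],[[0.13,-0.0065,0.25],[0,0,-0.219]]]' 1 40 &&
python3 -m inch '[[[0,0,0.05],[0,0,-0.044]],[[0,0,0.1],[0,0,-0.088]],[[0,0,0.15],[0,0,-0.132]],[[0,0,0.2],[0,0,-0.176]],[[0,0,0.25],[0,0,-0.219]]]' | tail -4 
python3 -m inch '[[[0,0,0],[0,0,0]],[[0,0,0],[0,0,0]],[[0,0,0],[0,0,0]],[[0,0,0],[0,0,0]],[[0,0,0],[0,0,0]]]'
python3 - <<'E'
from h import *
print(plan([470,-69.2,28],R.from_euler("xyz",[180,0,178.7],degrees=True)))
E
```

```text
t: 3.65
eef_pos: [470.0, -68.7, 248.9]
tcp_rot: [-180.0, -0.0, 139.9]
force: [0.8, -0.5, -0.4]
width: 0.999
eef_pos: [470.2, -69.1, 148.9]
tcp_rot: [-180.0, 0.0, 179.3]
force: [-0.0, 0.0, -0.1]
width: 1.003
t: 4.65
eef_pos: [470.8, -69.3, 150.5]
tcp_rot: [-180.0, 0.1, 178.7]
force: [0.2, -1.5, 0.2]
width: 1.003
(array([0.0026, 0.0004, 0.3064]), array([-0.0002,  0.0005,  0.0001]))
```

```bash
python3 -m inch '[[[0.001,0,0.08],[0,0,0]],[[0.001,0,0.16],[0,0,0]],[[0.001,0,0.23],[0,0,0]],[[0.001,0,0.28],[0,0,0]],[[0.001,0,0.303],[0,0,0]]]' &&
python3 -m inch '[[[0,0,0],[0,0,0]],[[0,0,0],[0,0,0]],[[0,0,0],[0,0,0]],[[0,0,0],[0,0,0]],[[0,0,0],[0,0,0]]]' 0 40 &&
python3 -m inch '[[[0,0,0],[0,0,0]],[[0,0,0],[0,0,0]],[[0,0,0],[0,0,0]],[[0,0,0],[0,0,0]],[[0,0,0],[0,0,0]]]' &&
python3 -m inch '[[[0,0,-0.01],[0,0,0]],[[0,0,-0.02],[0,0,0]],[[0,0,-0.035],[0,0,0]],[[0,0,-0.05],[0,0,0]],[[0,0,-0.05],[0,0,0]]]'
```

```text
t: 5.15
eef_pos: [469.1, -68.9, 27.3]
tcp_rot: [180.0, -0.1, 178.7]
force: [-0.0, 0.5, 0.0]
width: 1.002
t: 5.65
eef_pos: [470.9, -69.5, 29.7]
tcp_rot: [-180.0, 0.1, 178.7]
force: [0.0, -0.9, 7.5]
width: 0.509
t: 6.15
eef_pos: [470.9, -69.5, 29.7]
tcp_rot: [-180.0, 0.1, 178.7]
force: [-0.1, -0.4, 7.3]
width: 0.517
t: 6.65
eef_pos: [470.4, -69.3, 49.4]
tcp_rot: [-180.0, 0.1, 178.7]
force: [-0.3, -0.6, -2.2]
width: 0.514
```

```bash
python3 -m inch '[[[0,0,0],[0,0,0.047]],[[0,0,0],[0,0,0.094]],[[0,0,0],[0,0,0.141]],[[0,0,0],[0,0,0.188]],[[0,0,0],[0,0,0.2345]]]' | tail -4 &&
python3 -m inch '[[[0,0,0],[0,0,0.047]],[[0,0,0],[0,0,0.094]],[[0,0,0],[0,0,0.141]],[[0,0,0],[0,0,0.188]],[[0,0,0],[0,0,0.2345]]]' | tail -4 &&
python3 -m inch '[[[0,0,0],[0,0,0.047]],[[0,0,0],[0,0,0.094]],[[0,0,0],[0,0,0.141]],[[0,0,0],[0,0,0.188]],[[0,0,0],[0,0,0.2345]]]' | tail -4 &&
python3 -m inch '[[[0,0,0],[0,0,0.047]],[[0,0,0],[0,0,0.094]],[[0,0,0],[0,0,0.141]],[[0,0,0],[0,0,0.188]],[[0,0,0],[0,0,0.2345]]]' | tail -4
python3 -m inch '[[[0,0,0],[0,0,0]],[[0,0,0],[0,0,0]],[[0,0,0],[0,0,0]],[[0,0,0],[0,0,0]],[[0,0,0],[0,0,0]]]' | tail -4
python3 - <<'E'
from h import *
print(plan([521.7,-37,49],R.from_euler("xyz",[180,0,9.9],degrees=True)))
st=robot.get_state(); print(st["joints"].round(1))
for n in ("side","scene"): np.save(n+"1.npy",robot.read_camera(n))
a=np.load("side1.npy")[250:370,260:380]; b=np.load("scene1.npy")[200:320,310:430]
f=lambda x:cv2.resize(x,(400,400),interpolation=cv2.INTER_CUBIC)
cv2.imwrite("pics/zoom2.png",np.hstack([f(a),f(b)])[:,:,::-1])
E
```

```text
eef_pos: [469.8, -69.1, 48.5]
tcp_rot: [-180.0, -0.0, 136.2]
force: [0.7, -0.3, -2.3]
width: 0.511
eef_pos: [469.7, -69.1, 48.4]
tcp_rot: [-180.0, 0.0, 94.0]
force: [-0.3, -1.0, -2.5]
width: 0.511
eef_pos: [469.7, -69.1, 48.4]
tcp_rot: [-180.0, 0.0, 51.8]
force: [-0.3, 0.1, -3.2]
width: 0.509
eef_pos: [469.7, -69.1, 48.5]
tcp_rot: [-180.0, 0.0, 9.6]
force: [0.4, 0.2, -1.8]
width: 0.509
eef_pos: [469.8, -69.1, 48.5]
tcp_rot: [180.0, 0.0, 10.0]
force: [-1.4, -0.1, -3.0]
width: 0.507
(array([ 0.1416, -0.0567, -0.0013]), array([0.    , 0.    , 0.0003]))
[-16.7  25.5 112.5  -0.   42.1  63.3]
```

View pics/zoom2.png

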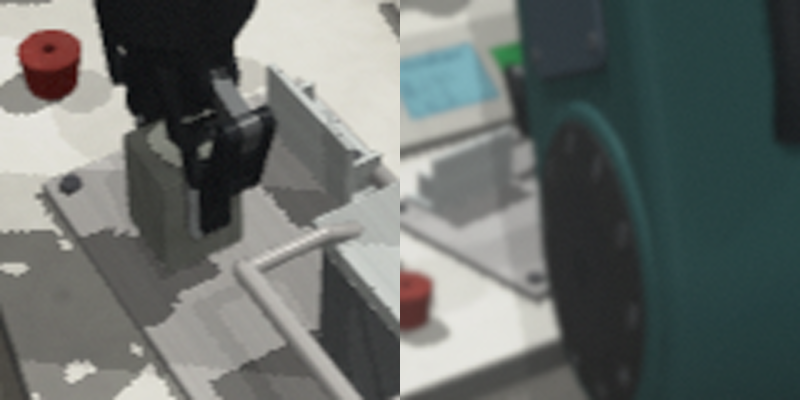

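```bash
python3 -m inch '[[[0.03,-0.012,0],[0,0,0]],[[0.065,-0.026,0],[0,0,0]],[[0.1,-0.04,0],[0,0,0]],[[0.125,-0.05,0],[0,0,0]],[[0.1416,-0.0567,0],[0,0,0]]]' &&
python3 -m inch '[[[0,0,0.015],[0,0,0]],[[0,0,0.028],[0,0,0]],[[0,0,0.038],[0,0,0]],[[0,0,0.044],[0,0,0]],[[0,0,0.048],[0,0,0]]]' &&
python3 -m inch '[[[0.004,0,0],[0,0,0]],[[0.008,0,0],[0,0,0]],[[0.012,0,0],[0,0,0]],[[0.015,0,0],[0,0,0]],[[0.0175,0,0],[0,0,0]]]'
```

```text
t: 9.75
eef_pos: [523.4, -36.2, 48.5]
tcp_rot: [180.0, -0.0, 10.0]
force: [-0.0, 0.5, -3.9]
width: 0.516
t: 10.25
eef_pos: [520.8, -37.2, 29.7]
tcp_rot: [-180.0, 0.1, 9.9]
force: [-6.4, 1.3, 25.3]
width: 0.514
t: 10.75
eef_pos: [521.5, -36.9, 29.9]
tcp_rot: [-180.0, 0.7, 10.0]
force: [-20.0, -9.5, 26.8]
width: 0.508
```

```bash
python3 -m inch '[[[-0.005,0,-0.003],[0,0,0]],[[-0.01,0,-0.006],[0,0,0]],[[-0.0175,0,-0.008],[0,0,0]],[[-0.0175,0,-0.008],[0,0,0]],[[-0.0175,0,-0.008],[0,0,0]]]'
python3 - <<'E'
from h import *
st=robot.get_state()
for n in ("side","wrist"): np.save(n+"2.npy",robot.read_camera(n))
import pickle; pickle.dump(st,open("w2.pkl","wb"))
a=np.load("side2.npy")[250:350,280:380]
f=lambda x:cv2.resize(x,(400,400),interpolation=cv2.INTER_CUBIC)
b=cv2.resize(np.load("wrist2.npy"),(400,300))
cv2.imwrite("pics/zoom3.png",np.hstack([f(a),np.pad(b,((0,100),(0,0),(0,0)))])[:,:,::-1])
E
```

```text
t: 11.25
eef_pos: [521.8, -37.0, 32.4]
tcp_rot: [180.0, -0.0, 9.9]
force: [-0.0, 0.9, -2.1]
width: 0.511
```

View pics/zoom3.png

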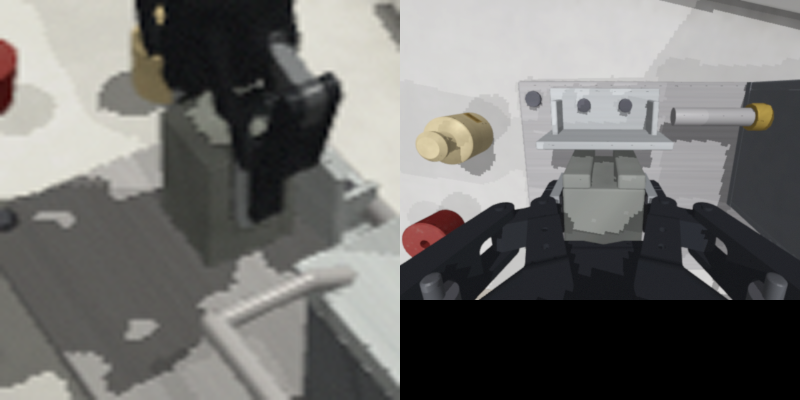

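Run:
```python
from h import *
import pickle
W=cam("wrist",pickle.load(open("w2.pkl","rb")))
Ri=R.from_euler("z",-9.9,degrees=True); s=np.array([553.2,-31.5,8])
D=lambda u,v:((u-400)*1.6,v*1.6)
for n,uv,z in [("blk top L",D(563,187),70),("blk top R",D(648,187),70),("blk foot L",D(568,152),10),("blk foot R",D(640,152),10),("up L",D(538,149),54),("up R",D(673,148),54)]:
    print(n,Ri.apply(onplane(uv,z,W)-s).round(1))
```

```text
blk top L [-16.7  21.8  62. ]
blk top R [-16.7 -23.1  62. ]
blk foot L [-14.9  28.5   2. ]
blk foot R [-14.9 -28.6   2. ]
up L [-0.3 38.4 46. ]
up R [  0.3 -39.9  46. ]
```

```bash
python3 -m inch '[[[0.006,0,0],[0,0,0]],[[0.012,0,0],[0,0,0]],[[0.018,0,0],[0,0,0]],[[0.022,0,0],[0,0,0]],[[0.025,0,0],[0,0,0]]]' &&
python3 -m inch '[[[0.002,0,0],[0,0,0]],[[0.004,0,0],[0,0,0]],[[0.006,0,0],[0,0,0]],[[0.008,0,0],[0,0,0]],[[0.01,0,0],[0,0,0]]]'
```

```text
t: 11.85
eef_pos: [530.2, -35.4, 32.3]
tcp_rot: [-180.0, 0.2, 9.9]
force: [-5.7, -3.7, 0.5]
width: 0.51
t: 12.35
eef_pos: [530.1, -35.0, 31.7]
tcp_rot: [-179.9, 0.6, 10.0]
force: [-12.1, -6.5, 5.1]
width: 0.507
```

```bash
python3 -m inch '[[[-0.009,0,0],[0,0,0]],[[-0.009,0,0.002],[0,0,0]],[[-0.009,0,0.004],[0,0,0]],[[-0.009,0,0.006],[0,0,0]],[[-0.009,0,0.006],[0,0,0]]]'
python3 - <<'E'
from h import *
st=robot.get_state(); im=robot.read_camera("wrist"); print(st["eef_pos"],st["tcp_rot"])
import pickle; pickle.dump(st,open("w3.pkl","wb"));np.save("w3.npy",im)
cv2.imwrite("pics/w3.png",cv2.resize(im[180:420,180:500],(800,600),interpolation=cv2.INTER_CUBIC)[:,:,::-1])
E
```

```text
t: 12.85
eef_pos: [530.1, -35.1, 29.8]
tcp_rot: [-180.0, 0.2, 9.9]
force: [-5.3, -1.0, -0.3]
width: 0.51
[530.13676918 -35.0736157   29.80969129] [-179.95590525    0.19184589    9.9308337 ]
```

View pics/w3.png

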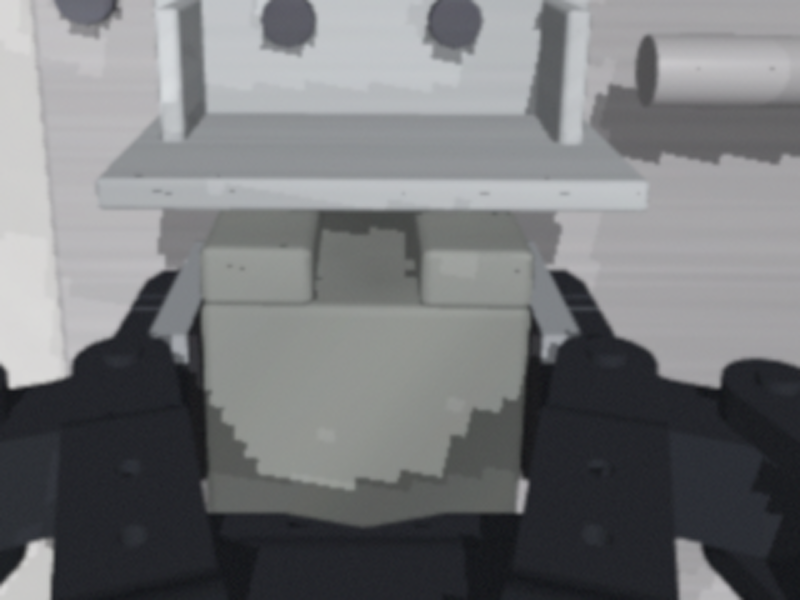

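```bash
python3 -m inch '[[[0,0,0.001],[0,0,0]],[[0,0,0.002],[0,0,0]],[[0,0,0.003],[0,0,0]],[[0,0,0.003],[0,0,0]],[[0,0,0.003],[0,0,0]]]' &&
python3 -m inch '[[[0,0,0],[0,0,0]],[[0,0,0],[0,0,0]],[[0,0,0],[0,0,0]],[[0,0,0],[0,0,0]],[[0,0,0],[0,0,0]]]' 1 &&
python3 -m inch '[[[0,0,-0.03],[0,0,0]],[[0,0,-0.08],[0,0,0]],[[0,0,-0.16],[0,0,0]],[[0,0,-0.25],[0,0,0]],[[0,0,-0.35],[0,0,0]]]'
python3 -m inch '[[[0,0,-0.05],[0,0,0]],[[0,0,-0.1],[0,0,0]],[[0,0,-0.1],[0,0,0]],[[0,0,-0.1],[0,0,0]],[[0,0,-0.1],[0,0,0]]]'
python3 - <<'E'
from h import *
import pickle
Ri=R.from_euler("z",-9.9,degrees=True); s=np.array([553.2,-31.5,8])
W=cam("wrist",pickle.load(open("w3.pkl","rb")))
D=lambda u,v:(180+u/2.5,180+v/2.5)
for n,uv,z in [("blk L",D(205,247),68),("blk R",D(530,250),68),("up L",D(100,208),54),("up R",D(647,208),54)]: print(n,Ri.apply(onplane(uv,z,W)-s).round(1))
st=robot.get_state(); im=robot.read_camera("wrist"); print(st["eef_pos"],st["tcp_rot"],st["joints"].round(1))
pickle.dump(st,open("w4.pkl","wb"));np.save("w4.npy",im)
b=cv2.resize(im[100:420,140:620],(800,533),interpolation=cv2.INTER_CUBIC)
cv2.imwrite("pics/w4.png",b[:,:,::-1])
E
```

```text
t: 13.4
eef_pos: [530.1, -35.1, 29.7]
tcp_rot: [-180.0, 0.2, 9.9]
force: [-9.2, -1.4, 14.6]
width: 0.509
t: 13.9
eef_pos: [532.3, -35.3, 28.9]
tcp_rot: [180.0, -0.0, 9.9]
force: [0.8, 0.3, 0.2]
width: 1.0
t: 14.4
eef_pos: [531.3, -35.1, 170.5]
tcp_rot: [-180.0, 0.1, 9.9]
force: [1.0, 0.5, -0.5]
width: 1.001
t: 14.9
eef_pos: [531.1, -35.1, 208.0]
tcp_rot: [-180.0, 0.1, 9.9]
force: [-0.0, -0.4, -1.1]
width: 1.0
blk L [-0.6 21.4 60. ]
blk R [ -0.9 -20.6  60. ]
up L [-0.3 39.  46. ]
up R [ -0.2 -40.   46. ]
[531.05495305 -35.08281732 207.95661678] [-1.79967183e+02  1.04766296e-01  9.90442215e+00] [-11.2  16.4  96.5  -0.   67.2  68.9]
```

View pics/w4.png

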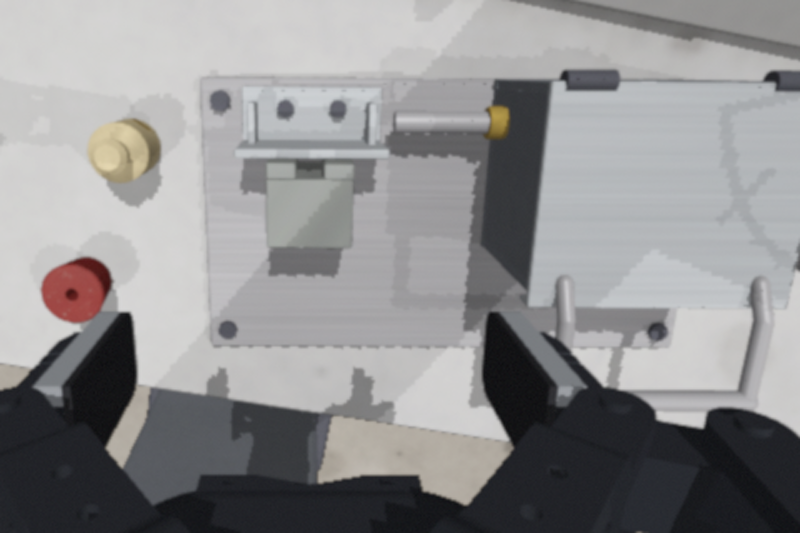

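The block stands square against the upright, centred and let go, and the weight and stopper haven't moved. Next I'll turn the jaws a quarter turn and go above the cover bar with the gripper part-open, to fit the 40 mm gap.

```bash
python3 -m inch '[[[-0.044,0.083,0],[0,0,-0.047]],[[-0.088,0.165,0],[0,0,-0.094]],[[-0.131,0.248,0],[0,0,-0.141]],[[-0.175,0.33,0],[0,0,-0.188]],[[-0.219,0.413,0],[0,0,-0.2345]]]' 0.4 | tail -4 &&
python3 -m inch '[[[0,0,0],[0,0,-0.047]],[[0,0,0],[0,0,-0.094]],[[0,0,0],[0,0,-0.141]],[[0,0,0],[0,0,-0.188]],[[0,0,0],[0,0,-0.2345]]]' | tail -4 &&
python3 -m inch '[[[0,0,0],[0,0,-0.031]],[[0,0,0],[0,0,-0.031]],[[0,0,0],[0,0,-0.031]],[[0,0,0],[0,0,-0.031]],[[0,0,0],[0,0,-0.031]]]'
python3 - <<'E'
from h import *
import pickle
W=cam("wrist",pickle.load(open("w4.pkl","rb"))); S=cam("side")
D=lambda u,v:(140+u*.6,100+v*.6)
print("bar R end",onplane(D(750,401),102,W),onplane(D(640,400),102,W))
st=robot.get_state(); im=robot.read_camera("wrist"); sd=robot.read_camera("side"); np.save("side5.npy",sd)
pickle.dump(st,open("w5.pkl","wb"));np.save("w5.npy",im)
print(st["eef_pos"],st["tcp_rot"],st["joints"].round(1)); print(plan([473,-213,82],R.from_euler("xyz",[180,0,99.9],degrees=True)))
a=cv2.resize(im,(400,300)); b=cv2.resize(sd[220:445,250:550],(400,300))
cv2.imwrite("pics/w5.png",np.hstack([a,b])[:,:,::-1])
E
```

```text
eef_pos: [472.8, -213.9, 207.7]
tcp_rot: [-179.9, 0.0, 52.5]
force: [-0.0, 0.3, 0.1]
width: 0.401
eef_pos: [473.3, -212.7, 207.6]
tcp_rot: [-179.9, -0.1, 94.7]
force: [0.2, 0.3, 0.1]
width: 0.4
t: 16.45
eef_pos: [474.0, -213.0, 208.7]
tcp_rot: [-180.0, -0.0, 99.8]
force: [0.5, -0.1, -1.0]
width: 0.4
bar R end [ 480.37525605 -260.78843639  102.        ] [ 471.67403652 -208.13627942  102.        ]
[ 474.01656577 -212.98184948  208.72602836] [-1.79981149e+02 -1.09506356e-02  9.98378614e+01] [-31.8  15.3  98.   -0.   66.7 -41.6]
(array([ 0.0006, -0.0027,  0.3172]), array([-0.    ,  0.    , -0.0002]))
```

View pics/w5.png

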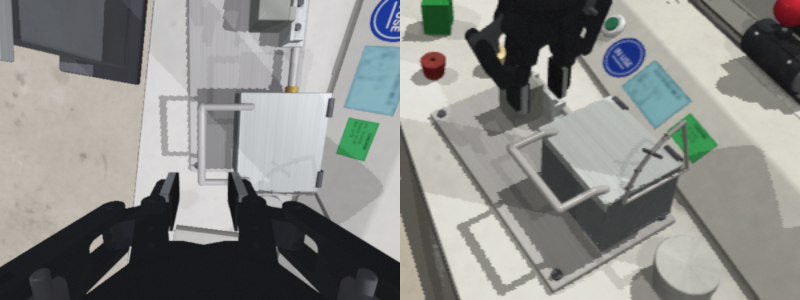

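```bash
python3 -m inch '[[[0,-0.002,0.08],[0,0,0]],[[0,-0.002,0.16],[0,0,0]],[[0,-0.002,0.23],[0,0,0]],[[0,-0.002,0.29],[0,0,0]],[[0,-0.002,0.314],[0,0,0]]]' &&
python3 -m inch '[[[0,0,0],[0,0,0]],[[0,0,0],[0,0,0]],[[0,0,0],[0,0,0]],[[0,0,0],[0,0,0]],[[0,0,0],[0,0,0]]]' 0 40 &&
python3 -m inch '[[[0,0,0],[0,0,0]],[[0,0,0],[0,0,0]],[[0,0,0],[0,0,0]],[[0,0,0],[0,0,0]],[[0,0,0],[0,0,0]]]'
```

```text
t: 17.05
eef_pos: [472.0, -212.4, 81.3]
tcp_rot: [-179.8, -0.1, 99.9]
force: [-0.7, 0.5, 0.4]
width: 0.403
t: 17.55
eef_pos: [471.8, -213.4, 84.2]
tcp_rot: [-179.9, 0.0, 99.9]
force: [-5.6, -2.3, -1.9]
width: 0.097
t: 18.05
eef_pos: [471.8, -213.4, 84.2]
tcp_rot: [-179.9, 0.0, 99.9]
force: [-5.7, -2.2, -2.6]
width: 0.101
```

```bash
python3 -m inch '[[[0,0.0018,-0.0196],[0,0,0]],[[0,0.0047,-0.039],[0,0,0]],[[0,0.0085,-0.0583],[0,0,0]],[[0,0.0134,-0.0775],[0,0,0]],[[0,0.0193,-0.0963],[0,0,0]]]' - 60 &&
python3 -m inch '[[[0,0.0068,-0.0185],[0,0,0]],[[0,0.0146,-0.0365],[0,0,0]],[[0,0.0233,-0.0541],[0,0,0]],[[0,0.033,-0.0713],[0,0,0]],[[0,0.0435,-0.088],[0,0,0]]]' &&
python3 -m inch '[[[0,0.0113,-0.016],[0,0,0]],[[0,0.0235,-0.0315],[0,0,0]],[[0,0.0365,-0.0463],[0,0,0]],[[0,0.0503,-0.0603],[0,0,0]],[[0,0.0648,-0.0735],[0,0,0]]]' &&
python3 -m inch '[[[0,0,0],[0,0,0]],[[0,0,0],[0,0,0]],[[0,0,0],[0,0,0]],[[0,0,0],[0,0,0]],[[0,0,0],[0,0,0]]]'
python3 - <<'E'
from h import *
st=robot.get_state(); print(st["eef_pos"],st["tcp_rot"],st["qvel"].round(2),st["force"])
sd=robot.read_camera("side"); w=robot.read_camera("wrist")
np.save("side6.npy",sd)
cv2.imwrite("pics/s6.png",np.hstack([cv2.resize(sd[220:445,250:550],(560,420)),cv2.resize(w,(240,420))])[:,:,::-1])
E
```

```text
t: 18.55
eef_pos: [479.3, -212.2, 123.0]
tcp_rot: [-179.8, 0.0, 99.9]
force: [-7.1, -2.5, -0.8]
width: 0.09
t: 19.05
eef_pos: [495.6, -209.4, 158.2]
tcp_rot: [-179.7, 0.0, 99.9]
force: [-8.6, -3.7, 0.3]
width: 0.093
t: 19.55
eef_pos: [519.8, -205.3, 188.1]
tcp_rot: [-179.6, 0.1, 99.9]
force: [-12.9, -4.5, 6.5]
width: 0.089
t: 20.05
eef_pos: [519.9, -205.3, 188.2]
tcp_rot: [-179.6, 0.1, 99.9]
force: [-12.8, -3.2, 7.8]
width: 0.096
[ 519.92171734 -205.27864112  188.18647085] [-1.79646110e+02  6.68360228e-02  9.99332265e+01] [-0.02  0.01 -0.02  0.02 -0.03  0.05] [-12.8278678   -3.23078629   7.77053533]
```

View pics/s6.png

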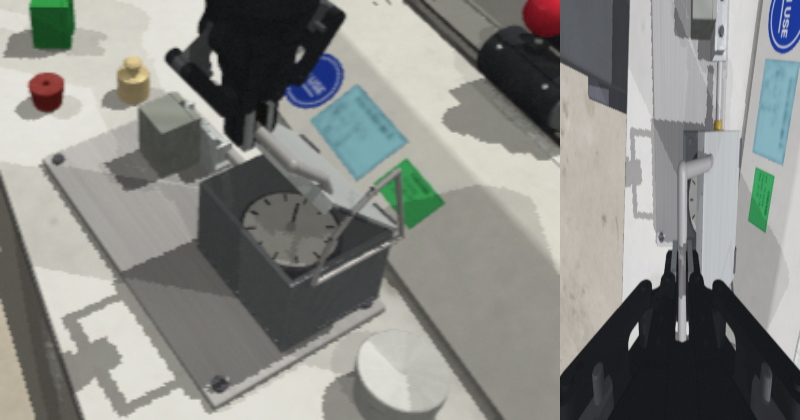

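The cover is open with the dial showing, and the block, weight, stopper and tin are all in place. I'll check the angle in the image independently, using the bar's right elbow at full-frame pixel ≈(421,319).

Run:
```python
from h import *
S=cam("side"); Rz=R.from_euler("z",9.9,degrees=True); O=np.array([553.2,-31.5,8])-Rz.apply([45,85,8])
def P(l): return proj(O+Rz.apply(l),S).round(1)
for t in (0,40,45,50):
    a=np.radians(t); x=85-150*np.cos(a)+10*np.sin(a); z=92+150*np.sin(a)+10*np.cos(a)
    X=85-104*np.cos(a); Z=92+104*np.sin(a)
    print(t,"elbow",P([x,-127,z]),"cover front right",P([X,-142,Z]))
    print("   quad mark pt",P([85-85*np.cos(a),-147,92+85*np.sin(a)]))
sd=np.load("side6.npy"); cv2.imwrite("pics/s6z.png",cv2.resize(sd[270:370,360:480],(720,600),interpolation=cv2.INTER_CUBIC)[:,:,::-1])
```

```text
0 elbow [371.4 375.9] cover front right [405.7 373.8]
   quad mark pt [419.3 370.3]
40 elbow [402.8 313.5] cover front right [425.6 332.8]
   quad mark pt [435.8 337.2]
45 elbow [409.6 305.3] cover front right [430.  327.3]
   quad mark pt [439.3 332.8]
50 elbow [416.9 297.4] cover front right [434.6 321.9]
   quad mark pt [443.1 328.5]
```

View pics/s6z.png

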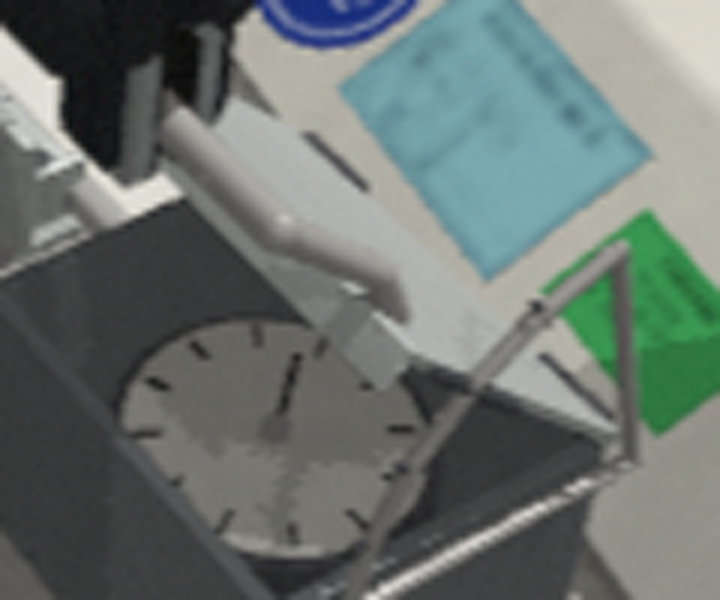

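```bash
python3 -m inch '[[[0,0,-0.002],[0,0,0]],[[0,0,-0.004],[0,0,0]],[[0,0,-0.006],[0,0,0]],[[0,0,-0.008],[0,0,0]],[[0,0,-0.008],[0,0,0]]]' &&
python3 -m inch '[[[0,0,0],[0,0,0]],[[0,0,0],[0,0,0]],[[0,0,0],[0,0,0]],[[0,0,0],[0,0,0]],[[0,0,0],[0,0,0]]]'
python3 - <<'E'
from h import *
a=np.load("side6.npy").astype(int); b=robot.read_camera("side"); c=robot.read_camera("side")
d=np.abs(b.astype(int)-c).max(); print("still diff",d)
for n,(u,v) in dict(weight=(321,263),stopper=(275,269),tin=(466,422),block=(345,295)).items():
    z=np.load("side6.npy") if n=="block" else cv2.imread("pics/side0.png")[:,:,::-1]
    t=np.ascontiguousarray(z[v-14:v+14,u-14:u+14]); s=np.ascontiguousarray(b[v-24:v+24,u-24:u+24])
    _,m,_,l=cv2.minMaxLoc(cv2.matchTemplate(s,t,cv2.TM_CCOEFF_NORMED)); print(n,"shift px",l[0]-10,l[1]-10,round(m,3))
t=np.ascontiguousarray(np.load("side6.npy")[300:335,400:430]); s=np.ascontiguousarray(b[290:345,390:440])
_,m,_,l=cv2.minMaxLoc(cv2.matchTemplate(s,t,cv2.TM_CCOEFF_NORMED)); print("elbow shift",l[0]-10,l[1]-10,m)
print(robot.get_state()["eef_pos"])
E
```

```text
t: 20.65
eef_pos: [522.3, -204.8, 190.5]
tcp_rot: [-179.9, 0.0, 99.9]
force: [-6.1, -4.3, -1.1]
width: 0.095
t: 21.15
eef_pos: [522.2, -204.9, 190.4]
tcp_rot: [-179.9, 0.0, 99.9]
force: [-6.3, -2.7, -0.4]
width: 0.093
still diff 16
weight shift px 0 0 0.958
stopper shift px 0 0 0.984
tin shift px 0 1 0.711
block shift px 0 0 0.999
elbow shift 1 -1 0.9347766041755676
[ 522.22522884 -204.88760827  190.40026476]
```

```bash
python3 -c "
from bench import robot
print(robot.close_job()); print(robot.get_state()['t'])"
```

```text
the job is handed in; nothing more can be done
None
the job is handed in; nothing more can be done
```

I set the block against the bracket and let go of it, then lifted the cover and handed the job in at about 21 s, still holding it near 45°. The hand-in gives no verdict, so the figures below are my own measurements.

- **Disagreement with the brief:** all three cameras showed the groove facing the comparator's front (-x), about 11° off, not left (+y). I went by the pictures and turned the block about 169° instead of a quarter turn.
- **Block:** before release, the wrist view put the grooved face within about 1 mm of the upright, within about 1° of square and within 1 mm of its middle. It looked the same just after release and did not move during the last cover adjustment.
- **First push on the block:** it stuck because I was pressing down too hard (about 25 N down, 20 N sideways). I raised the block slightly and the second push seated it.
- **Cover:** hand travel gives about 46° open. The last side pictures give about 44° (42.5–43° measured, then nudged up 1°). I held the bar with a 60 N grip. Joint speeds were near zero, and two successive pictures showed no visible movement.
- **Weight, tin and stopper:** picture matching showed no movement of the weight and stopper. The tin matched within 1 pixel but poorly (0.71), probably because the light on it changed. It looked in place and nothing came near it.

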